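# Centre-punch the red drill spot

## Robot

A 6-joint arm with a two-finger parallel gripper is mounted at the origin on a cart in front of the work surface, level with it; the furniture and walls round the work are solid. World frame = base frame: x ahead of the robot, y to its left, z up, the work surface at z = 0. Lengths are in m, angles in degrees, forces in N, time in s.
With the tool pointing down it reaches from about 0.375 to 0.9 m from the base axis. Payload 3.1 kg.
Tool frame: the origin (TCP) lies at the very end of the fingers, on their centre line; the grasp point (between the pads) lies bot.grip_point_offset behind it (bot.grip_point_offset is the distance from the TCP to the grasp point, in m); z points along the fingers, y is the line along which they close (so a half turn about z gives the same grasp; the last joint's range is limited). The gripper opens to 87 mm and grips with 3 to 60 N. Pads are 19 mm wide; open, the fingers measure 117 mm over their backs; the gripper's body (75 mm by 190 mm) begins 51 mm behind the grasp point.
Start: joints at [58.814, 30.224, 82.088, -0, 67.689, -10.227], TCP at [0.224, 0.584, 0.223] pointing down, gripper open.
Joint ranges: [-176.69, 176.69], [-43.24, 126.21], [12.49, 139.97], [-82, 262], [0, 151.66], [-163.58, 163.58]. Speed limits (degrees/s): [159.86, 159.86, 180, 180, 180, 180].

## Interface

Orientations are given as a 3x3 rotation matrix whose columns are the frame's x, y, z axes.
In Python, from rig import bot, viewer, ticket gives the robot as it stands.
- The arm moves only by the tool servo_tool, never from a script. Its argument "targets" is a list of rows, each an object with "offset": the shift along the tool's x, y, z in m, a list of three; "dr": the turn, a rotation vector about the tool's x, y, z in degrees, a list of three. In form: [{"offset": [x, y, z], "dr": [ax, ay, az]}, ...]. A call has 1 to 20 rows; each row is the pose to reach, as a shift and turn from the pose commanded when the call began, along the tool's axes at that moment; what a row does not reach only later rows make up. A row lasts 1/12 s, in which the tool goes at most 41.7 mm and 7.16 degrees, less where a joint would pass 70% of its speed; a pose out of reach is approached as far as the arm can. A call with a gripper value outside its range is refused whole. "gripper" is the gripper command: -1 is fully open, 1 is shut, values between are in proportion, set as the call begins (left out, the last holds). The fingers move at their own pace and stop on an object; the grip force is fixed at half the most. Time passes only in rows, so rows that repeat a pose let the fingers close. It gives the time, the measured TCP pose, the force, the opening and the grip force at its end, in the units of the state.
- bot.read_state(): the state, without advancing time (a new reading comes with each control period).
- viewer.capture(name): name is "side" or "top" or "wrist"; returns a dict with "color" (384x512x3 uint8, red, green, blue), "camera_matrix" (3x3 intrinsics, pixels), "R" (3x3) and "t" (3): a world point X has camera coordinates R X + t. Camera axes: x right, y down, z forward; pixel columns grow to the right and rows downward; lengths in m; the calibration is good to about 2 mm. A picture is of the moment at which its call begins. There is no depth.
- ticket.hand_in(): hands the job in; it is judged then, once.
The state is a dict: "time_s": time; "joint_positions": joint angles; "qvel": joint speeds; "tau": joint torques, N m; "position": TCP position; "tcp_rot": TCP orientation; "force": force on the tool from outside, world axes, zero at the start; "moment": the same for the moment, N m; "opening": opening from 0.0 (shut) to 1.0 (fully open); "grasp_force": force on a finger pad.
Only numpy, scipy, OpenCV 4.12 (cv2) and the standard library are available. Lean on these libraries where they do the work, as an engineer would, in place of code of your own. Each camera call takes 0.05 s, during which the arm holds its last target. There are 200 camera calls.

## Task

Stand the blue centre punch upright on the flat metal bracket blank with its foot over the drill spot ringed in red, then press its orange cap straight down until the spring inside snaps. Let go so that the cap comes back up, and leave the punch standing on the red spot; do not punch anywhere else, and leave both blanks where they lie.

Things in the scene. Friction and masses are not known exactly. Their poses are not given: they have to be found in the camera images.
- punch_mid (a point): Loose centre punch, 0.35 kg, upright, round, 94 mm tall. Point: on its axis, 50 mm above its underside; z up along the axis. Blue foot 52 mm across, 10 mm high, tapering until 22 mm; blue ribbed barrel 26 mm across, 22 to 78 mm up (grip here from above, any direction); orange cap 23 mm across, 78 to 94 mm up, flat top 44 mm above this point. The punching point is under the foot's centre.
- punch_cap (a joint): How far the orange cap is pressed down into the barrel, in m: 0 = up, 0.012 = end stop. The load climbs from about 1 N to a peak of about 11 N near 0.004, then the hidden spring snaps and gives way: the load falls to about 2 N and the cap runs on to the stop. The mark is made past 0.010. It springs back up by itself when let go.
- red_spot (a point): Drill spot to punch: red ring 22 mm across, white middle, black dot, on the upper face of a loose flat light grey metal bracket blank, 120 x 80 x 6 mm, 0.45 kg, flat on the bench. Point: the black dot, 6 mm above the bench. x runs along the blank's long side, z up; the spot lies on the centre line, 18 mm from the blank's centre towards +x. Two 8 mm holes at the other end.
- blue_spot (a point): The drill spot of the other, otherwise equal blank: ring in blue. Not to be punched. Same meaning of the point and axes as for red_spot.
There are look-alikes about, which are no part of the job. What is shaped like the part that bears punch_mid but purple or yellow is not meant.

How it is judged:
By the outcome, as a careful person would: the job done as asked, in the order asked, and still so for the second after the job is handed in, with the robot touching nothing.
It also fails if it takes over 42 s, if anything falls off the work surface, if the arm or the gripper's body presses on something with over 40 N, if the wrist force passes 120 N, or if a joint passes its speed limit or range.

## Working session

There is one attempt and no reset: what is moved stays moved. The work goes in short steps, Python scripts to look and compute and a tool call to move; the robot and the scene stay as the last step left them, time stands still between calls to the robot, and variables do not carry over. Pictures are saved under pics/ and viewed, at most 10 in all, crops included, and the job is handed in when it is done.

Besides the shell and the picture viewer there is one more tool, called as name([rows], argument=value, ...), one row to a line, values as JSON. servo_tool: Moves the arm, as the interface text tells. Its arguments: {"type":"object","properties":{"targets":{"type":"array"},"gripper":{"type":"number"}},"required":["targets"]}

```bash
mkdir -p pics; python3 - <<'E'
from rig import bot, viewer
import cv2, numpy as np
s=bot.read_state();print(s['time_s'],s['position'],np.round(s['tcp_rot'],3).tolist(),bot.grip_point_offset,s['opening'])
a=[viewer.capture(n)['color'] for n in('top','side')]
for n,i in zip(('top','side'),a): cv2.imwrite(f'pics/{n}0.png',i[:,:,::-1])
E
```

```text
0.0 [0.2231521  0.58302327 0.22158593] [[-0.934, 0.358, -0.001], [0.358, 0.934, -0.002], [0.0, -0.002, -1.0]] 0.0187 0.996852125465265
```

View pics/top0.png

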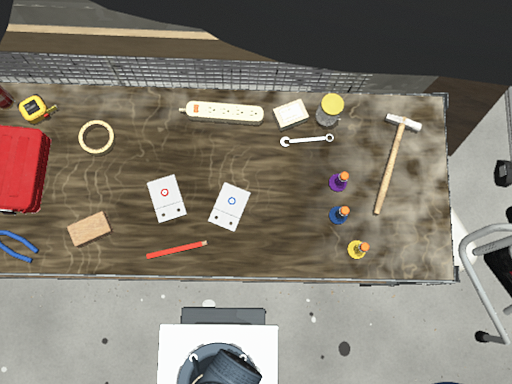

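View pics/side0.png

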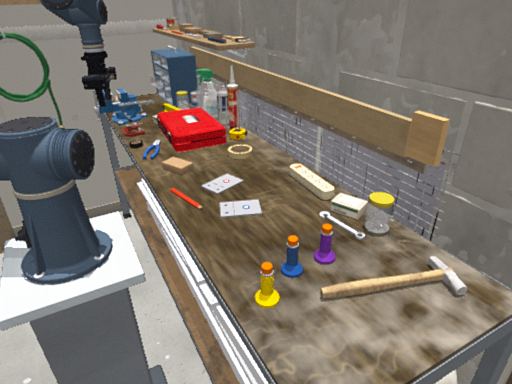

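The top view shows the blue punch at about (340,214), between the purple one (339,181) and the yellow one (358,249). The red spot is at (165,192) and the blue spot at (232,201). The side view shows all three punches standing.

```bash
cat > h.py <<'E'
from rig import bot, viewer
import cv2, numpy as np
def ray(c,uv,z):
    R,t,K=map(np.array,(c['R'],c['t'],c['camera_matrix']))
    o=-R.T@t; d=R.T@np.linalg.inv(K)@[uv[0],uv[1],1]
    return o+d*(z-o[2])/d[2]
def blobs(c,lo,hi,amin=4):
    h=cv2.cvtColor(c['color'],cv2.COLOR_RGB2HSV)
    n,l,s,ce=cv2.connectedComponentsWithStats(cv2.inRange(h,lo,hi))
    return [(s[i].tolist(),ce[i].round(1)) for i in range(1,n) if s[i,4]>=amin]
def state():
    s=bot.read_state();print(round(s['time_s'],2),np.round(s['position'],4),np.round(s['tcp_rot'],3).tolist(),np.round(s['force'],1),round(s['opening'],3),round(s['grasp_force'],1));return s
E
python3 - <<'E'
from h import *
c=viewer.capture('top')
for n,lo,hi,z in(('orange',(5,150,120),(16,255,255),.094),('blue',(100,120,60),(118,255,255),.006),('redA',(0,100,80),(4,255,255),.006),('redB',(170,100,80),(180,255,255),.006),('white',(0,0,190),(180,40,255),.006)):
    for s,ce in blobs(c,lo,hi,8):
        if 100<ce[0]<400 and 150<ce[1]<270: print(n,s,ce,ray(c,ce,z).round(4))
K=np.array(c['camera_matrix']);print(K[0,0],(-np.array(c['R']).T@c['t']).round(3))
E
```

```text
orange [340, 171, 9, 9, 46] [344.1 175.2] [ 0.5477 -0.3262  0.094 ]
orange [341, 206, 9, 9, 36] [344.8 210.2] [ 0.4525 -0.3262  0.094 ]
orange [361, 243, 8, 8, 37] [364.2 246.6] [ 0.3571 -0.3755  0.094 ]
blue [329, 207, 18, 17, 152] [335.7 216.1] [ 0.4499 -0.3208  0.006 ]
redA [161, 189, 7, 7, 19] [164.4 192.1] [0.5071 0.1634 0.006 ]
redA [146, 241, 56, 18, 277] [174.  249.6] [0.3465 0.1293 0.006 ]
white [147, 174, 39, 49, 1149] [166.2 198.1] [0.4901 0.1576 0.006 ]
white [208, 182, 43, 49, 1144] [228.8 206.5] [ 0.4704 -0.0183  0.006 ]
white [162, 190, 5, 5, 17] [164.1 192. ] [0.5074 0.1643 0.006 ]
white [230, 199, 4, 4, 16] [231.5 200.5] [ 0.4877 -0.0255  0.006 ]
481.0769439163593 [ 0.24 -0.03  1.34]
```

servo_tool([
  {"offset":[-0.415,-0.29,0],"dr":[0,0,0]},
  {"offset":[-0.415,-0.29,0],"dr":[0,0,0]},
  {"offset":[-0.415,-0.29,0],"dr":[0,0,0]},
  {"offset":[-0.415,-0.29,0],"dr":[0,0,0]},
  {"offset":[-0.415,-0.29,0],"dr":[0,0,0]},
  {"offset":[-0.415,-0.29,0],"dr":[0,0,0]},
  {"offset":[-0.415,-0.29,0],"dr":[0,0,0]},
  {"offset":[-0.415,-0.29,0],"dr":[0,0,0]},
  {"offset":[-0.415,-0.29,0],"dr":[0,0,0]},
  {"offset":[-0.415,-0.29,0],"dr":[0,0,0]},
  {"offset":[-0.415,-0.29,0],"dr":[0,0,0]},
  {"offset":[-0.415,-0.29,0],"dr":[0,0,0]},
  {"offset":[-0.415,-0.29,0],"dr":[0,0,0]},
  {"offset":[-0.415,-0.29,0],"dr":[0,0,0]},
  {"offset":[-0.415,-0.29,0],"dr":[0,0,0]},
  {"offset":[-0.415,-0.29,0],"dr":[0,0,0]},
])

```text
time_s: 1.48
position: [0.506, 0.1654, 0.2222]
tcp_rot: [[-0.934, 0.357, -0.002], [0.357, 0.934, 0.0], [0.002, -0.0, -1.0]]
force: [0.7, -0.4, -0.2]
opening: 0.997
grasp_force: 0.0
```

```bash
python3 - <<'E'
from h import *
s=state()
c=viewer.capture('wrist'); cv2.imwrite('pics/w1.png',c['color'][:,:,::-1])
for n,lo,hi in(('redA',(0,100,80),(6,255,255)),('redB',(170,100,80),(180,255,255)),('black',(0,0,0),(180,255,60))):
    for st,ce in blobs(c,lo,hi,8): print(n,st,ce,ray(c,ce,.006).round(4))
E
```

```text
1.48 [0.506  0.1654 0.2222] [[-0.934, 0.357, -0.002], [0.357, 0.934, 0.0], [0.002, -0.0, -1.0]] [ 0.7 -0.4 -0.2] 0.997 0.0
redA [107, 0, 113, 84, 1921] [159.4  38.9] [0.3509 0.1197 0.006 ]
redA [246, 157, 19, 18, 153] [254.6 165.9] [0.5092 0.1631 0.006 ]
black [107, 230, 67, 51, 1913] [149.5 260.4] [ 0.5744 -0.0013  0.006 ]
black [338, 230, 67, 51, 1933] [361.5 260.4] [0.668  0.2438 0.006 ]
black [0, 250, 512, 134, 22780] [163.3 344. ] [ 0.6942 -0.0395  0.006 ]
black [358, 250, 154, 93, 5711] [445.2 299.9] [0.7611 0.329  0.006 ]
black [500, 287, 5, 4, 10] [502.6 288.4] [0.7703 0.4005 0.006 ]
```

View pics/w1.png

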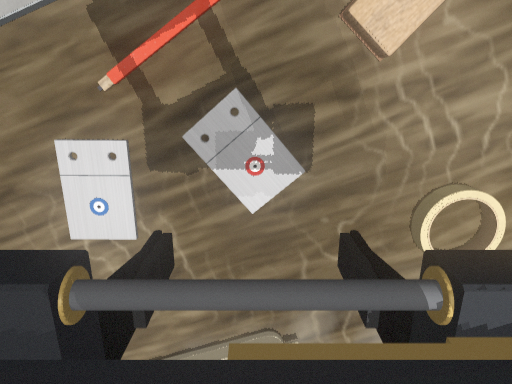

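The red ring is at (254.6,165.9), directly below the TCP. Next I move over the punch.

servo_tool([
  {"offset":[-0.124,-0.479,0],"dr":[0,0,0]},
  {"offset":[-0.124,-0.479,0],"dr":[0,0,0]},
  {"offset":[-0.124,-0.479,0],"dr":[0,0,0]},
  {"offset":[-0.124,-0.479,0],"dr":[0,0,0]},
  {"offset":[-0.124,-0.479,0],"dr":[0,0,0]},
  {"offset":[-0.124,-0.479,0],"dr":[0,0,0]},
  {"offset":[-0.124,-0.479,0],"dr":[0,0,0]},
  {"offset":[-0.124,-0.479,0],"dr":[0,0,0]},
  {"offset":[-0.124,-0.479,0],"dr":[0,0,0]},
  {"offset":[-0.124,-0.479,0],"dr":[0,0,0]},
  {"offset":[-0.124,-0.479,0],"dr":[0,0,0]},
  {"offset":[-0.124,-0.479,0],"dr":[0,0,0]},
  {"offset":[-0.124,-0.479,0],"dr":[0,0,0]},
  {"offset":[-0.124,-0.479,0],"dr":[0,0,0]},
  {"offset":[-0.124,-0.479,0],"dr":[0,0,0]},
  {"offset":[-0.124,-0.479,0],"dr":[0,0,0]},
])

```text
time_s: 2.87
position: [0.452, -0.3247, 0.2224]
tcp_rot: [[-0.935, 0.355, -0.001], [0.355, 0.935, 0.002], [0.001, 0.001, -1.0]]
force: [0.6, 1.5, -0.7]
opening: 1.004
grasp_force: 0.0
```

```bash
python3 - <<'E'
from h import *
s=state()
c=viewer.capture('wrist'); cv2.imwrite('pics/w2.png',c['color'][:,:,::-1])
for n,lo,hi,z in(('orange',(5,150,120),(18,255,255),.094),('blue',(100,120,50),(118,255,255),.01)):
    for st,ce in blobs(c,lo,hi,50): print(n,st,ce,ray(c,ce,z).round(4))
E
```

```text
2.87 [ 0.452  -0.3247  0.2224] [[-0.935, 0.355, -0.001], [0.355, 0.935, 0.002], [0.001, 0.001, -1.0]] [ 0.6  1.5 -0.7] 1.004 0.0
orange [143, 90, 30, 28, 639] [157.2 103.3] [ 0.3591 -0.3758  0.094 ]
orange [242, 172, 24, 27, 517] [253.5 184.8] [ 0.4526 -0.3265  0.094 ]
orange [276, 258, 23, 22, 416] [286.9 269.4] [ 0.5427 -0.3267  0.094 ]
blue [0, 0, 15, 10, 89] [4.8 3.2] [ 0.215  -0.4974  0.01  ]
blue [232, 143, 45, 39, 895] [254.  158.8] [ 0.4468 -0.3242  0.01  ]
```

View pics/w2.png

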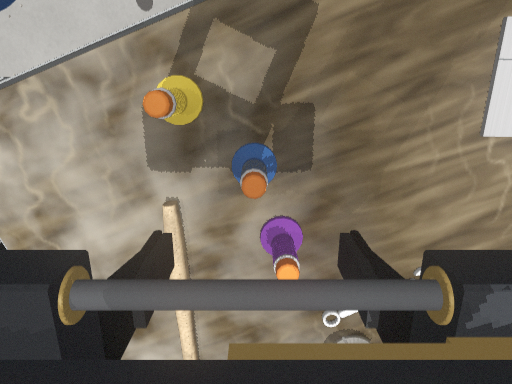

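The blue punch's cap is at (253.5,184.8), centred between the fingers, and nothing lies under them. I go down now.

servo_tool([
  {"offset":[0,-0.001,0.03],"dr":[0,0,0]},
  {"offset":[0,-0.001,0.06],"dr":[0,0,0]},
  {"offset":[0,-0.001,0.09],"dr":[0,0,0]},
  {"offset":[0,-0.001,0.12],"dr":[0,0,0]},
  {"offset":[0,-0.001,0.14],"dr":[0,0,0]},
  {"offset":[0,-0.001,0.16],"dr":[0,0,0]},
  {"offset":[0,-0.001,0.172],"dr":[0,0,0]},
  {"offset":[0,-0.001,0.178],"dr":[0,0,0]},
  {"offset":[0,-0.001,0.178],"dr":[0,0,0]},
  {"offset":[0,-0.001,0.178],"dr":[0,0,0]},
])

```text
time_s: 3.75
position: [0.4519, -0.3275, 0.0449]
tcp_rot: [[-0.934, 0.356, 0.0], [0.356, 0.934, -0.0], [-0.0, -0.0, -1.0]]
force: [-0.2, -0.4, 0.0]
opening: 0.999
grasp_force: 0.0
```

servo_tool([
  {"offset":[0,0,0],"dr":[0,0,0]},
  {"offset":[0,0,0],"dr":[0,0,0]},
  {"offset":[0,0,0],"dr":[0,0,0]},
  {"offset":[0,0,0],"dr":[0,0,0]},
  {"offset":[0,0,0],"dr":[0,0,0]},
  {"offset":[0,0,0],"dr":[0,0,0]},
  {"offset":[0,0,0],"dr":[0,0,0]},
  {"offset":[0,0,0],"dr":[0,0,0]},
  {"offset":[0,0,0],"dr":[0,0,0]},
  {"offset":[0,0,0],"dr":[0,0,0]},
  {"offset":[0,0,0],"dr":[0,0,0]},
  {"offset":[0,0,0],"dr":[0,0,0]},
], gripper=1)

```text
time_s: 4.75
position: [0.4514, -0.3277, 0.0444]
tcp_rot: [[-0.934, 0.358, -0.0], [0.358, 0.934, 0.001], [0.001, 0.001, -1.0]]
force: [0.3, 1.5, 0.3]
opening: 0.293
grasp_force: 29.9
```

servo_tool([
  {"offset":[0,0,-0.01],"dr":[0,0,0]},
  {"offset":[0,0,-0.03],"dr":[0,0,0]},
  {"offset":[0,0.005,-0.05],"dr":[0,0,0]},
  {"offset":[0.003,0.02,-0.06],"dr":[0,0,0]},
  {"offset":[0.007,0.045,-0.06],"dr":[0,0,0]},
  {"offset":[0.012,0.08,-0.06],"dr":[0,0,0]},
  {"offset":[0.018,0.115,-0.06],"dr":[0,0,0]},
  {"offset":[0.023,0.15,-0.06],"dr":[0,0,0]},
  {"offset":[0.028,0.185,-0.06],"dr":[0,0,0]},
  {"offset":[0.034,0.22,-0.06],"dr":[0,0,0]},
  {"offset":[0.039,0.255,-0.06],"dr":[0,0,0]},
  {"offset":[0.044,0.29,-0.06],"dr":[0,0,0]},
  {"offset":[0.05,0.325,-0.06],"dr":[0,0,0]},
  {"offset":[0.055,0.36,-0.06],"dr":[0,0,0]},
  {"offset":[0.06,0.395,-0.06],"dr":[0,0,0]},
  {"offset":[0.065,0.425,-0.06],"dr":[0,0,0]},
  {"offset":[0.07,0.45,-0.06],"dr":[0,0,0]},
  {"offset":[0.073,0.468,-0.06],"dr":[0,0,0]},
  {"offset":[0.073,0.478,-0.06],"dr":[0,0,0]},
  {"offset":[0.073,0.478,-0.06],"dr":[0,0,0]},
])

```text
time_s: 6.42
position: [0.5541, 0.1466, 0.1046]
tcp_rot: [[-0.935, 0.355, 0.001], [0.355, 0.935, 0.0], [-0.0, 0.001, -1.0]]
force: [-0.2, -1.2, -3.7]
opening: 0.291
grasp_force: 29.9
```

servo_tool([
  {"offset":[0,0,0.03],"dr":[0,0,0]},
  {"offset":[0,0,0.03],"dr":[0,0,0]},
  {"offset":[0,0,0.03],"dr":[0,0,0]},
  {"offset":[0,0,0.03],"dr":[0,0,0]},
])

```text
time_s: 6.75
position: [0.5539, 0.1433, 0.0748]
tcp_rot: [[-0.933, 0.359, -0.001], [0.359, 0.933, -0.0], [0.001, -0.001, -1.0]]
force: [0.6, -0.7, -3.3]
opening: 0.288
grasp_force: 29.9
```

```bash
python3 - <<'E'
from h import *
s=state(); T=np.array(s['tcp_rot']);p=np.array(s['position'])
c=viewer.capture('wrist'); cv2.imwrite('pics/w3.png',c['color'][:,:,::-1])
for n,lo,hi,z in(('redA',(0,100,80),(4,255,255),.006),('orange',(5,150,120),(18,255,255),p[2]+.05),('blue',(100,120,50),(118,255,255),p[2]-.0344)):
    for st,ce in blobs(c,lo,hi,50): w=ray(c,ce,z); print(n,st,ce,w.round(4),(T.T@(w-p)).round(4))
E
```

```text
6.75 [0.5539 0.1433 0.0748] [[-0.933, 0.359, -0.001], [0.359, 0.933, -0.0], [0.001, -0.001, -1.0]] [ 0.6 -0.7 -3.3] 0.288 29.9
redA [243, 122, 33, 32, 488] [259.1 137.7] [0.5094 0.1632 0.006 ] [0.0486 0.0026 0.0689]
orange [236, 270, 38, 9, 229] [255.2 274.4] [0.5399 0.1488 0.1248] [ 0.0151  0.0001 -0.05  ]
orange [227, 311, 56, 25, 1053] [254.6 320.7] [0.5588 0.1413 0.1248] [-0.0053 -0.0001 -0.05  ]
blue [217, 186, 80, 59, 2793] [256.2 211.5] [0.5462 0.1469 0.0404] [0.0084 0.0006 0.0344]
blue [0, 193, 19, 27, 213] [ 10.3 207. ] [0.4896 0.0076 0.0404] [ 0.0113 -0.1497  0.0345]
blue [240, 227, 36, 10, 58] [257.2 229.1] [0.5573 0.1433 0.0404] [-0.0033  0.0012  0.0344]
blue [237, 231, 38, 9, 64] [255.5 233.8] [0.5599 0.1411 0.0404] [-0.0064  0.0002  0.0344]
blue [235, 236, 44, 13, 82] [256.4 239.1] [0.5635 0.1404 0.0404] [-0.0101  0.0007  0.0344]
blue [233, 241, 46, 13, 96] [255.6 244.6] [0.5669 0.1385 0.0404] [-0.0139  0.0002  0.0344]
blue [232, 246, 48, 15, 106] [256.1 250.3] [0.5707 0.1374 0.0404] [-0.0179  0.0006  0.0344]
blue [231, 252, 50, 16, 126] [255.3 256.4] [0.5746 0.1354 0.0404] [-0.0222  0.      0.0344]
blue [232, 258, 46, 12, 56] [254.6 261.4] [0.5777 0.1337 0.0404] [-0.0257 -0.0004  0.0344]
```

View pics/w3.png

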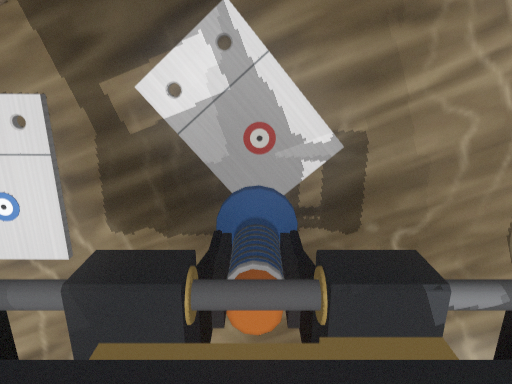

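The picture shows the ring at (259.1,137.7) and the foot's front edge at row 186, column 257.

```bash
python3 - <<'E'
from h import *
s=state(); T=np.array(s['tcp_rot']);p=np.array(s['position'])
c=viewer.capture('wrist')
for z in(.0304,.0404): 
  for uv in((257,185.5),(217,215),(297,215)):
    print(z,uv,(T.T@(ray(c,uv,z)-p)).round(4))
c2=viewer.capture('top')
for st,ce in blobs(c2,(0,100,80),(4,255,255),8):
  if 150<ce[0]<180: print(st,ce,ray(c2,ce,.006).round(4))
E
```

```text
6.8 [0.5546 0.1434 0.0753] [[-0.933, 0.359, 0.001], [0.359, 0.933, -0.0], [-0.001, 0.0, -1.0]] [ 0.5 -0.1 -3.4] 0.285 29.9
0.0304 (257, 185.5) [0.022  0.0011 0.0449]
0.0304 (217, 215) [ 0.0021 -0.0248  0.0449]
0.0304 (297, 215) [0.0021 0.0271 0.0449]
0.0404 (257, 185.5) [0.0248 0.0011 0.0349]
0.0404 (217, 215) [ 0.0059 -0.0236  0.0349]
0.0404 (297, 215) [0.0059 0.0258 0.0349]
[161, 189, 8, 7, 17] [165.  192.9] [0.5049 0.1617 0.006 ]
[146, 241, 56, 18, 276] [174.  249.7] [0.3462 0.1293 0.006 ]
```

servo_tool([
  {"offset":[0.012,0,0],"dr":[0,0,0]},
  {"offset":[0.027,0.001,0],"dr":[0,0,0]},
  {"offset":[0.042,0.001,0.004],"dr":[0,0,0]},
  {"offset":[0.053,0.0015,0.01],"dr":[0,0,0]},
  {"offset":[0.053,0.0015,0.015],"dr":[0,0,0]},
  {"offset":[0.053,0.0015,0.015],"dr":[0,0,0]},
  {"offset":[0.053,0.0015,0.015],"dr":[0,0,0]},
])

```text
time_s: 7.48
position: [0.5069, 0.1644, 0.06]
tcp_rot: [[-0.934, 0.358, 0.002], [0.358, 0.934, 0.0], [-0.002, 0.001, -1.0]]
force: [0.8, -0.1, -3.1]
opening: 0.289
grasp_force: 29.9
```

```bash
python3 - <<'E'
from h import *
s=state(); T=np.array(s['tcp_rot']);p=np.array(s['position'])
c=viewer.capture('wrist'); cv2.imwrite('pics/w4.png',c['color'][:,:,::-1])
h=cv2.cvtColor(c['color'],cv2.COLOR_RGB2HSV); m=cv2.inRange(h,(100,120,50),(118,255,255))
m[:,:200]=0;m[:,320:]=0
ys,xs=np.where(m);print(ys.min(),xs[ys==ys.min()].mean(),xs.min(),xs.max())
zb=p[2]-.0444
e=ray(c,(xs[ys<ys.min()+2].mean(),ys.min()-.5),zb)
ctr=e-T[:,0]*.026
print('foot ctr',ctr.round(4),'spot(w3) .5094 .1632; diff tool',(T.T@(np.array([.5094,.1632,ctr[2]])-ctr)).round(4))
c3=cv2.imread('pics/w3.png')
t=viewer.capture('side');cv2.imwrite('pics/s4.png',cv2.resize(t['color'][140:260,150:330,::-1],None,fx=4,fy=4,interpolation=2))
E
```

```text
7.48 [0.5069 0.1644 0.06  ] [[-0.934, 0.358, 0.002], [0.358, 0.934, 0.0], [-0.002, 0.001, -1.0]] [ 0.8 -0.1 -3.1] 0.289 29.9
188 259.0 217 296
foot ctr [0.5122 0.1636 0.0157] spot(w3) .5094 .1632; diff tool [ 0.0025 -0.0014 -0.    ]
```

View pics/w4.png

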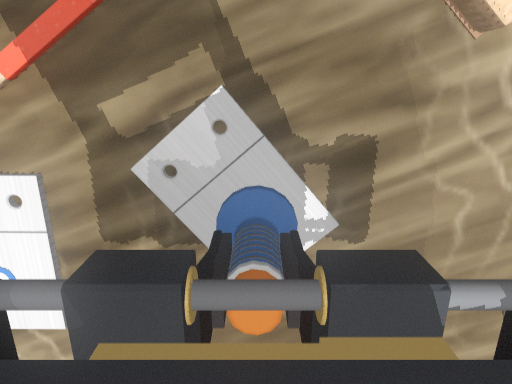

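The wrist view shows the foot's front at (259,188) and the holes at (220,127) and (170,171). I use the holes to cancel pose noise.

```bash
python3 - <<'E'
from h import *
s=state(); T=np.array(s['tcp_rot']);p=np.array(s['position'])
c=viewer.capture('wrist'); w3=cv2.imread('pics/w3.png'); w4=cv2.imread('pics/w4.png')
def hole(im,u,v):
    g=cv2.cvtColor(im,cv2.COLOR_BGR2GRAY)[v-11:v+12,u-11:u+12].astype(float)
    w=np.clip(np.percentile(g,50)-25-g,0,None);y,x=np.mgrid[-11:12,-11:12]
    return np.array([u+(w*x).sum()/w.sum(),v+(w*y).sum()/w.sum()])
h3=[hole(w3,224,42),hole(w3,174,89)];h4=[hole(w4,220,127),hole(w4,170,171)]
print(h3,h4)
W=np.array([ray(c,h,.006) for h in h4])
mid=W.mean(0); across=(W[1]-W[0])[:2]; print('hole gap',np.linalg.norm(across))
# holes are at the -x end; blank x axis points from hole midpoint to spot, perpendicular to the gap
n=np.array([-across[1],across[0]])/np.linalg.norm(across)
# hole-mid to spot distance from top-view-independent w3: same camera, TCP frame pose shifted by 15 mm height
z3=.0748;P3=np.array([.5539,.1433,z3])
R,t=np.array(c['R']),np.array(c['t']); sh=np.array([p[0]-P3[0],p[1]-P3[1],p[2]-P3[2]])
c3=dict(c); c3['t']=t+R@sh
H3=np.array([ray(c3,h,.006) for h in h3]);S3=ray(c3,(259.1,137.7),.006)
print('holes w3',H3.round(4).tolist(),'w4',W.round(4).tolist(),'S3',S3.round(4))
S=S3+(W-H3).mean(0); print('spot now',S.round(4))
for im,nm in((w3,'w3'),(w4,'w4')):
    hh=cv2.cvtColor(im,cv2.COLOR_BGR2HSV); col=hh[180:195,257]; print(nm,col.tolist())
for r in(186,187,188):
    e=ray(c,(257.5,r-.5),p[2]-.0444); ct=e-T[:,0]*.026
    print(r,ct.round(4),'still to go tool',(T.T@(S-ct))[:2].round(4))
E
```

```text
7.58 [0.5071 0.1644 0.0601] [[-0.934, 0.358, 0.003], [0.358, 0.934, 0.0], [-0.002, 0.001, -1.0]] [-0.3  0.1 -4. ] 0.293 29.9
[array([223.93070917,  41.45998699]), array([173.80484542,  89.63874851])] [array([219.22458597, 126.51743638]), array([170.06497829, 170.6577424 ])]
hole gap 0.043380922722611626
holes w3 [[0.4459, 0.164, 0.006], [0.4608, 0.1227, 0.006]] w4 [[0.4453, 0.1641, 0.006], [0.46, 0.1232, 0.006]] S3 [0.5096 0.1632 0.006 ]
spot now [0.5089 0.1635 0.006 ]
w3 [[135, 3, 146], [45, 4, 145], [150, 3, 148], [0, 2, 146], [120, 4, 141], [110, 31, 125], [108, 123, 93], [108, 125, 90], [110, 124, 101], [109, 131, 115], [107, 145, 118], [108, 135, 119], [108, 138, 122], [108, 139, 119], [108, 140, 120]]
w4 [[150, 3, 183], [120, 1, 181], [150, 1, 184], [0, 1, 185], [120, 3, 180], [108, 27, 160], [109, 107, 121], [110, 102, 122], [109, 117, 129], [108, 122, 148], [108, 125, 153], [108, 123, 154], [108, 127, 156], [106, 130, 153], [108, 130, 155]]
186 [0.5114 0.1643 0.0158] still to go tool [ 0.0021 -0.0017]
187 [0.512  0.1641 0.0158] still to go tool [ 0.0027 -0.0017]
188 [0.5126 0.1639 0.0158] still to go tool [ 0.0034 -0.0017]
```

servo_tool([
  {"offset":[0.002,-0.0015,0.003],"dr":[0,0,0]},
  {"offset":[0.002,-0.0015,0.007],"dr":[0,0,0]},
  {"offset":[0.002,-0.0015,0.007],"dr":[0,0,0]},
  {"offset":[0.002,-0.0015,0.007],"dr":[0,0,0]},
])

```text
time_s: 7.97
position: [0.5026, 0.1638, 0.0522]
tcp_rot: [[-0.934, 0.358, -0.001], [0.358, 0.934, -0.0], [0.001, -0.0, -1.0]]
force: [-0.3, -0.8, -2.5]
opening: 0.291
grasp_force: 29.9
```

```bash
python3 - <<'E'
from h import *
s=state(); T=np.array(s['tcp_rot']);p=np.array(s['position'])
c=viewer.capture('wrist'); im=c['color'][:,:,::-1].copy(); cv2.imwrite('pics/w5.png',im)
g=cv2.cvtColor(im,cv2.COLOR_BGR2GRAY).astype(float)
def hole(u,v):
    for _ in range(4):
        a=g[v-11:v+12,u-11:u+12];w=np.clip(np.percentile(a,50)-25-a,0,None);y,x=np.mgrid[-11:12,-11:12]
        q=np.array([u+(w*x).sum()/w.sum(),v+(w*y).sum()/w.sum()]);u,v=q.round().astype(int)
    return q
h5=[hole(219,133),hole(169,178)]; W=np.array([ray(c,h,.006) for h in h5])
H3=np.array([[0.4459,0.164,.006],[0.4608,0.1227,.006]]);S=np.array([.5096,.1632,.006])+(W-H3).mean(0)
print(h5,W.round(4).tolist(),S.round(4))
m=cv2.inRange(cv2.cvtColor(im,cv2.COLOR_BGR2HSV),(100,80,50),(118,255,255));m[:,:200]=0;m[:,320:]=0;m[:150]=0;m[222:]=0
ys,xs=np.where(m);print(ys.min(),xs.min(),xs.max(),[ (r,xs[ys==r].mean().round(1)) for r in (190,195,200,205)])
u=(xs.min()+xs.max())/2
e=ray(c,(u,185.6),p[2]-.0444);ct=e-T[:,0]*.026
print(ct.round(4),'to go',(T.T@(S-ct))[:2].round(4))
E
```

```text
7.97 [0.5026 0.1638 0.0522] [[-0.934, 0.358, -0.001], [0.358, 0.934, -0.0], [0.001, -0.0, -1.0]] [-0.3 -0.8 -2.5] 0.291 29.9
[array([221.60647773, 134.17773279]), array([170.9422868 , 179.33215644])] [[0.4448, 0.1641, 0.006], [0.4595, 0.1233, 0.006]] [0.5084 0.1636 0.006 ]
186 217 296 [(190, np.float64(257.0)), (195, np.float64(257.0)), (200, np.float64(256.5)), (205, np.float64(256.5))]
[0.5065 0.1632 0.0077] to go [-0.0016  0.0011]
```

servo_tool([
  {"offset":[-0.001,0.0005,0.001],"dr":[0,0,0]},
  {"offset":[-0.001,0.0005,0.002],"dr":[0,0,0]},
  {"offset":[-0.001,0.0005,0.003],"dr":[0,0,0]},
  {"offset":[-0.001,0.0005,0.003],"dr":[0,0,0]},
  {"offset":[-0.001,0.0005,0.003],"dr":[0,0,0]},
])

```text
time_s: 8.43
position: [0.5047, 0.1642, 0.0503]
tcp_rot: [[-0.934, 0.358, 0.002], [0.358, 0.934, 0.0], [-0.002, 0.001, -1.0]]
force: [0.2, 0.9, 4.2]
opening: 0.285
grasp_force: 29.9
```

```bash
cat > m.py <<'E'
from h import *
s=state(); T=np.array(s['tcp_rot']);p=np.array(s['position'])
c=viewer.capture('wrist'); im=c['color'][:,:,::-1].copy(); cv2.imwrite('pics/w6.png',im)
g=cv2.cvtColor(im,cv2.COLOR_BGR2GRAY).astype(float)
def hole(u,v):
    for _ in range(4):
        a=g[v-11:v+12,u-11:u+12];w=np.clip(np.percentile(a,50)-25-a,0,None);y,x=np.mgrid[-11:12,-11:12]
        q=np.array([u+(w*x).sum()/w.sum(),v+(w*y).sum()/w.sum()]);u,v=q.round().astype(int)
    return q
h5=[hole(221,134),hole(171,179)]; W=np.array([ray(c,h,.006) for h in h5])
H3=np.array([[0.4459,0.164,.006],[0.4608,0.1227,.006]]);S=np.array([.5096,.1632,.006])+(W-H3).mean(0)
m=cv2.inRange(cv2.cvtColor(im,cv2.COLOR_BGR2HSV),(100,80,50),(118,255,255));m[:,:200]=0;m[:,320:]=0;m[:150]=0;m[222:]=0
ys,xs=np.where(m);u=(xs.min()+xs.max())/2
e=ray(c,(u,ys.min()-.4),.006);ct=e-T[:,0]*.026
print(h5,S.round(4),ys.min(),u,ct.round(4),'to go',(T.T@(S-ct))[:2].round(4))
E
python3 m.py
```

```text
8.43 [0.5047 0.1642 0.0503] [[-0.934, 0.358, 0.002], [0.358, 0.934, 0.0], [-0.002, 0.001, -1.0]] [0.2 0.9 4.2] 0.285 29.9
[array([219.3359279, 131.4024307]), array([168.15935025, 177.14001879])] [0.5085 0.1636 0.006 ] 185 256.0 [0.508  0.1635 0.006 ] to go [-0.0004  0.0003]
```

servo_tool([
  {"offset":[0,0,0],"dr":[0,0,0]},
  {"offset":[0,0,0],"dr":[0,0,0]},
  {"offset":[0,0,0],"dr":[0,0,0]},
  {"offset":[0,0,0],"dr":[0,0,0]},
  {"offset":[0,0,0],"dr":[0,0,0]},
  {"offset":[0,0,0],"dr":[0,0,0]},
  {"offset":[0,0,-0.01],"dr":[0,0,0]},
  {"offset":[0,0,-0.03],"dr":[0,0,0]},
  {"offset":[0,0,-0.06],"dr":[0,0,0]},
  {"offset":[0,0,-0.09],"dr":[0,0,0]},
  {"offset":[0,0,-0.12],"dr":[0,0,0]},
  {"offset":[0,0,-0.14],"dr":[0,0,0]},
  {"offset":[0,0,-0.14],"dr":[0,0,0]},
  {"offset":[0,0,-0.14],"dr":[0,0,0]},
], gripper=-1)

```text
time_s: 9.65
position: [0.5047, 0.1641, 0.1914]
tcp_rot: [[-0.934, 0.358, 0.004], [0.358, 0.934, 0.0], [-0.003, 0.002, -1.0]]
force: [0.1, 0.3, -0.5]
opening: 0.998
grasp_force: 0.0
```

servo_tool([
  {"offset":[0,0,0],"dr":[0,0,0]},
  {"offset":[0,0,0],"dr":[0,0,0]},
  {"offset":[0,0,0],"dr":[0,0,0]},
  {"offset":[0,0,0],"dr":[0,0,0]},
  {"offset":[0,0,0],"dr":[0,0,0]},
  {"offset":[0,0,0],"dr":[0,0,0]},
  {"offset":[0,0,0],"dr":[0,0,0]},
  {"offset":[0,0,0],"dr":[0,0,0]},
  {"offset":[0,0,0],"dr":[0,0,0]},
  {"offset":[0,0,0],"dr":[0,0,0]},
  {"offset":[0,0,0],"dr":[0,0,0]},
  {"offset":[0,0,0],"dr":[0,0,0]},
  {"offset":[0,0,0],"dr":[0,0,0]},
  {"offset":[0,0,0],"dr":[0,0,0]},
], gripper=1)

```text
time_s: 10.82
position: [0.504, 0.1641, 0.1896]
tcp_rot: [[-0.934, 0.358, 0.0], [0.358, 0.934, 0.0], [-0.0, 0.0, -1.0]]
force: [0.6, -0.3, -0.5]
opening: 0.041
grasp_force: 0.0
```

```bash
python3 - <<'E'
from h import *
s=state(); T=np.array(s['tcp_rot']);p=np.array(s['position'])
c=viewer.capture('wrist'); im=c['color'][:,:,::-1].copy(); cv2.imwrite('pics/w7.png',im)
for n,lo,hi,z in(('orange',(5,150,120),(18,255,255),.1),('blue',(100,100,50),(118,255,255),.016)):
    for st,ce in blobs(c,lo,hi,200): w=ray(c,ce,z);print(n,st,ce,w.round(4),(T.T@(w-p)).round(4))
E
```

```text
10.82 [0.504  0.1641 0.1896] [[-0.934, 0.358, 0.0], [0.358, 0.934, 0.0], [-0.0, 0.0, -1.0]] [ 0.6 -0.3 -0.5] 0.041 0.0
orange [243, 183, 28, 30, 595] [256.6 198.6] [0.5057 0.1645 0.1   ] [-0.0015  0.001   0.0896]
blue [232, 149, 50, 43, 1109] [256.3 166. ] [0.4994 0.1668 0.016 ] [0.0053 0.0009 0.1736]
```

View pics/w7.png

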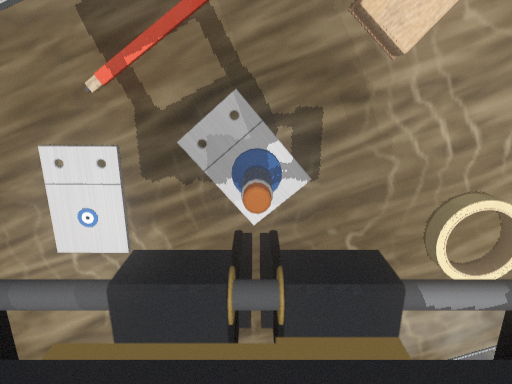

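The punch stands upright on the red blank: the cap is at (257,199), the foot's front is at row 149 and the holes are at (234,115) and (202,143). One quick check that it is centred.

```bash
sed -e 's/hole(221,134),hole(171,179)/hole(234,115),hole(202,143)/' -e 's/m\[:150\]=0;//' -e 's/-11:v+12/-8:v+9/;s/-11:u+12/-8:u+9/;s/mgrid\[-11:12,-11:12\]/mgrid[-8:9,-8:9]/' -e 's/w6/w8/' m.py > m2.py; python3 m2.py; python3 - <<'E'
from h import *
c=viewer.capture('top')
for n,lo,hi,z in(('orange',(5,150,120),(16,255,255),.1),('blue',(100,120,60),(118,255,255),.012)):
    for s,ce in blobs(c,lo,hi,8):
        if 140<ce[0]<190 and 150<ce[1]<230: print(n,s,ce,ray(c,ce,z).round(4))
E
```

```text
10.87 [0.504  0.1641 0.1896] [[-0.934, 0.358, 0.0], [0.358, 0.934, 0.0], [-0.0, 0.0, -1.0]] [-0.5  0.6  0.6] 0.028 0.0
[array([233.82739575, 114.61198564]), array([201.90645535, 143.30382683])] [0.5085 0.1632 0.006 ] 148 256.5 [0.5079 0.1637 0.006 ] to go [-0.0008 -0.0003]
blue [159, 194, 13, 7, 69] [164.2 197.2] [0.4914 0.1624 0.012 ]
```

servo_tool([
  {"offset":[-0.002,0.0005,0.02],"dr":[0,0,0]},
  {"offset":[-0.002,0.0005,0.045],"dr":[0,0,0]},
  {"offset":[-0.002,0.0005,0.065],"dr":[0,0,0]},
  {"offset":[-0.002,0.0005,0.08],"dr":[0,0,0]},
  {"offset":[-0.002,0.0005,0.084],"dr":[0,0,0]},
  {"offset":[-0.002,0.0005,0.084],"dr":[0,0,0]},
  {"offset":[-0.002,0.0005,0.084],"dr":[0,0,0]},
])

```text
time_s: 11.55
position: [0.5065, 0.1638, 0.1059]
tcp_rot: [[-0.934, 0.358, 0.001], [0.358, 0.934, 0.0], [-0.001, 0.0, -1.0]]
force: [-0.2, 0.4, 0.5]
opening: 0.006
grasp_force: 0.0
```

servo_tool([
  {"offset":[0,0,0.002],"dr":[0,0,0]},
  {"offset":[0,0,0.004],"dr":[0,0,0]},
  {"offset":[0,0,0.006],"dr":[0,0,0]},
  {"offset":[0,0,0.007],"dr":[0,0,0]},
  {"offset":[0,0,0.008],"dr":[0,0,0]},
  {"offset":[0,0,0.008],"dr":[0,0,0]},
])

```text
time_s: 12.05
position: [0.5068, 0.1639, 0.0987]
tcp_rot: [[-0.934, 0.358, 0.002], [0.358, 0.934, 0.0], [-0.002, 0.001, -1.0]]
force: [0.1, -0.0, 8.8]
opening: 0.003
grasp_force: 4.3
```

servo_tool([
  {"offset":[0,0,0.001],"dr":[0,0,0]},
  {"offset":[0,0,0.002],"dr":[0,0,0]},
  {"offset":[0,0,0.004],"dr":[0,0,0]},
  {"offset":[0,0,0.006],"dr":[0,0,0]},
  {"offset":[0,0,0.008],"dr":[0,0,0]},
  {"offset":[0,0,0.009],"dr":[0,0,0]},
  {"offset":[0,0,0.009],"dr":[0,0,0]},
])

```text
time_s: 12.63
position: [0.5068, 0.1639, 0.0893]
tcp_rot: [[-0.934, 0.358, 0.002], [0.358, 0.934, 0.0], [-0.002, 0.001, -1.0]]
force: [0.4, 0.0, 3.1]
opening: 0.004
grasp_force: 1.8
```

servo_tool([
  {"offset":[0,0,0.001],"dr":[0,0,0]},
  {"offset":[0,0,0.002],"dr":[0,0,0]},
  {"offset":[0,0,0.002],"dr":[0,0,0]},
  {"offset":[0,0,0.002],"dr":[0,0,0]},
])

```text
time_s: 12.97
position: [0.5069, 0.1639, 0.0881]
tcp_rot: [[-0.934, 0.357, 0.002], [0.357, 0.934, 0.0], [-0.002, 0.001, -1.0]]
force: [-0.9, -0.6, 13.0]
opening: 0.006
grasp_force: 6.5
```

The load rose to 13 N at the end stop. I let go by rising straight up.

servo_tool([
  {"offset":[0,0,-0.004],"dr":[0,0,0]},
  {"offset":[0,0,-0.008],"dr":[0,0,0]},
  {"offset":[0,0,-0.012],"dr":[0,0,0]},
  {"offset":[0,0,-0.018],"dr":[0,0,0]},
  {"offset":[0,0,-0.03],"dr":[0,0,0]},
  {"offset":[0,0,-0.06],"dr":[0,0,0]},
  {"offset":[0,0,-0.1],"dr":[0,0,0]},
  {"offset":[0,0,-0.1],"dr":[0,0,0]},
  {"offset":[0,0,-0.1],"dr":[0,0,0]},
  {"offset":[0,0,-0.1],"dr":[0,0,0]},
])

```text
time_s: 13.8
position: [0.5054, 0.1638, 0.1862]
tcp_rot: [[-0.934, 0.358, -0.001], [0.358, 0.934, -0.0], [0.001, -0.0, -1.0]]
force: [-0.5, -0.7, -0.6]
opening: 0.004
grasp_force: 0.0
```

```bash
python3 m2.py; cp pics/w8.png pics/w9.png
```

```text
13.8 [0.5054 0.1638 0.1862] [[-0.934, 0.358, -0.001], [0.358, 0.934, -0.0], [0.001, -0.0, -1.0]] [-0.5 -0.7 -0.6] 0.004 0.0
[array([233.40262942, 113.41029855]), array([201.12280072, 142.38635548])] [0.5083 0.1632 0.006 ] 148 256.0 [0.5084 0.1632 0.006 ] to go [ 0.0001 -0.    ]
```

View pics/w9.png

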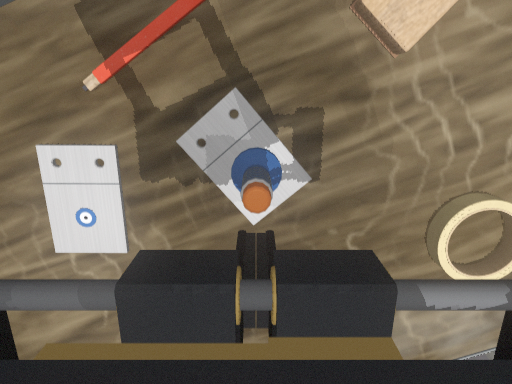

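The punch stands centred on the spot with its cap up at (257,197). The blanks have not moved and nothing touches the punch.

```bash
python3 -c "
from rig import ticket
print(ticket.hand_in())"
```

```text
the job is handed in; nothing more can be done
None
```

The job is handed in at 13.8 s: the blue punch stands within about 1 mm of the red spot, the load fell to about 3 N as the spring snapped and rose to 13 N at the end stop, the cap is back up, and both blanks appear unmoved.

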